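# Shut and bolt the rearing box that holds the eggs

## Task

Of the two rearing boxes on the table, one holds the nest bowl with eggs: with the fingertips, gently push its sliding cover fully shut, and then push its slide bolt fully home over the cover. Only push, do not pinch or pick up anything; leave the empty box open and unbolted as it is, and do not disturb the nest bowl or the things standing around. Finish with the hand clear of everything.

Things in the scene. Friction and masses are not known exactly. Their poses are not given: they have to be found in the camera images.
- box_eggs: White plastic rearing box fixed to the table, 170 mm (its x) by 270 mm (its y); origin: centre of its underside, z up. Along its y: -135 to -25 mm fixed roof, -25 to 95 mm opening, 95 to 135 mm ledge with the bolt (roof and ledge tops at 100 mm). Rails along the long sides, 71 to 85 mm from its middle line, rise to 116 mm. This one has the nest bowl inside.
- box_empty: White plastic rearing box fixed to the table, 170 mm (its x) by 270 mm (its y); origin: centre of its underside, z up. Along its y: -135 to -25 mm fixed roof, -25 to 95 mm opening, 95 to 135 mm ledge with the bolt (roof and ledge tops at 100 mm). Rails along the long sides, 71 to 85 mm from its middle line, rise to 116 mm. This one is empty and alike in every other way.
- cover_eggs (a joint): Sliding cover of box_eggs, m: 0 = fully shut at its end stop; grows as it opens towards the box's -y, over the roof; 0.10 = wide open. Plate 144 x 130 x 6 mm, top 108 mm above the table, carrying a raised block. Stays where left; slides at 2 to 3 N.
- cover_empty (a joint): Sliding cover of box_empty, m: 0 = fully shut at its end stop; grows as it opens towards the box's -y, over the roof; 0.10 = wide open. Plate 144 x 130 x 6 mm, top 108 mm above the table, carrying a raised block. Stays where left; slides at 2 to 3 N.
- bolt_eggs (a joint): Slide bolt of box_eggs, m: 0 = drawn back on the ledge; grows as it is pushed towards the box's -y; 0.025 = fully home at its stop, its plate then over the shut cover's edge. Steel plate 56 x 30 x 5 mm, underside 109 mm above the table, with an upright stud. Stays where left; slides at 1.5 to 2 N.
- bolt_empty (a joint): Slide bolt of box_empty, m: 0 = drawn back on the ledge; grows as it is pushed towards the box's -y; 0.025 = fully home at its stop, its plate then over the shut cover's edge. Steel plate 56 x 30 x 5 mm, underside 109 mm above the table, with an upright stud. Stays where left; slides at 1.5 to 2 N.
- push_face_eggs (a point): Centre of the -y side of the raised block on box_eggs' cover (block: 110 mm along the box's x, 90 mm along y, 108 to 128 mm above the table); moves with the cover. Pushing this side towards the box's +y shuts the cover; 2 mm of plate stands out below it. Axes as the box's.
- bolt_stud_eggs (a point): Centre of the stud of box_eggs' bolt, 123 mm above the table (stud: 50 mm along the box's x, 12 mm along y, 114 to 132 mm above the table); its outer face (to push) is 6 mm towards the box's +y. Moves with the bolt. Axes as the box's.
- nest_centre (a point): Centre, half-way up, of the loose nest bowl (blue ceramic, 80 mm across the rim, 42 mm high, two white eggs in it) standing on the floor of box_eggs under the opening. z is up.
- sprayer: Bystander: white spray bottle, 66 mm across, 187 mm high, origin at the centre of its underside.
- cup: Bystander: white cup, 68 mm across, 70 mm high, origin at the centre of its underside.
- glove_box: Bystander: glove carton 110 x 230 x 81 mm, origin at the centre of its underside.
- syringe: Bystander: lying feeding syringe, 118 mm long, 30 mm wide, 18 mm high, origin under its middle.

How it is judged:
By the outcome, as a careful person would: the job done as asked, in the order asked, and still so for the second after the job is handed in, with the robot touching nothing.
It also fails if it takes over 40 s, if anything falls off the work surface, if the arm or the gripper's body presses on something with over 40 N, if the wrist force passes 120 N, or if a joint passes its speed limit or range.

## Robot

A 6-joint arm with a two-finger parallel gripper is mounted at the origin on the work surface. World frame = base frame: x ahead of the robot, y to its left, z up, the work surface at z = 0. Lengths are in m, angles in rad, forces in N, time in s.
With the tool pointing down it reaches from about 0.375 to 0.9 m from the base axis. Payload 3.1 kg.
Tool frame: the origin (TCP) lies on the front face of the gripper's body, between the roots of the fingers; the fingertips stand 70 mm ahead of it and the grasp point (between the pads) lies 51 mm ahead of it; z points along the fingers, y is the line along which they close (so a half turn about z gives the same grasp; the last joint's range is limited). The gripper opens to 87 mm and grips with 3 to 60 N. Pads are 19 mm wide; open, the fingers measure 117 mm over their backs; the gripper's body (75 mm by 190 mm) begins 51 mm behind the grasp point.
Start: joints at [-0.178, 0.527, 1.433, -0, 1.181, -0.178], TCP at [0.625, 0, 0.292] pointing down, gripper open.
Joint ranges: [-3.08, 3.08], [-0.75, 2.2], [0.22, 2.44], [-1.43, 4.57], [0, 2.65], [-2.85, 2.85]. Speed limits (rad/s): [2.79, 2.79, 3.14, 3.14, 3.14, 3.14].

## Interface

Orientations are given as a unit quaternion [x, y, z, w].
In Python, from rig import robot, cams, ticket gives the robot as it stands. The module is installed in compiled form; this text tells all that it offers.
- The arm moves only by the shell command python3 -m crank 'ROWS' [FORCE]. ROWS is JSON, a list of rows, each a list of 7 numbers: the shift along the tool's x, y, z in cm, then the turn, a rotation vector about the tool's x, y, z in rad, then the closure, from 0 (fully open) to 1 (shut). A call has 1 to 5 rows; each row shifts and turns the commanded pose from where the row before left it, along the tool's axes as they then stand; what a row does not reach is not made up. A row lasts 1/8 s, in which the tool goes at most 62.5 mm and 10.7 degrees, less where a joint would pass 70% of its speed; a pose out of reach is approached as far as the arm can. A call is refused whole if a number of a shift passes 6.25 or a number of a turn 0.188, either way. A call with a gripper value outside its range is refused whole. The fingers move at their own pace and stop on an object; FORCE is the grip in N (left out, the last holds). Time passes only in rows, so rows that do not move let the fingers close. It gives the time, the measured TCP pose, the force, the opening and the grip force at its end, in the units of the state.
- robot.get_obs(): the state, without advancing time (a new reading comes with each control period).
- cams.camera(name): name is "scene" or "side" or "wrist"; returns the picture (384x512x3 uint8, red, green, blue); there is no depth.
- cams.camera_info(name): a dict with "intrinsics" (3x3 intrinsics, pixels), "pose" (4x4, takes a point from camera to world coordinates). Camera axes: x right, y down, z forward; pixel columns grow to the right and rows downward; lengths in m; the calibration is good to about 2 mm. A picture is of the moment at which its call begins: read the wrist's pose just before it. camera_info takes no time and is no camera call; for the wrist camera it gives the pose at the moment of the call.
- ticket.hand_in(): hands the job in; it is judged then, once.
The state is a dict: "time": time; "q": joint angles; "joint_velocities": joint speeds; "joint_torque": joint torques, N m; "position": TCP position; "tool_rot": TCP orientation; "ft_force": force on the tool from outside, world axes, zero at the start; "moment": the same for the moment, N m; "grip_width": finger opening in m; "grip_force": force on a finger pad.
Only numpy, scipy, OpenCV 4.12 (cv2) and the standard library are available. Lean on these libraries where they do the work, as an engineer would, in place of code of your own. Each camera call takes 0.05 s, during which the arm holds its last target. There are 200 camera calls.

## Working session

There is one attempt and no reset: what is moved stays moved. The work goes in short steps, Python scripts to look and compute and a shell command to move; the robot and the scene stay as the last step left them, time stands still between calls to the robot, and variables do not carry over. Pictures are saved under pics/ and viewed, at most 10 in all, crops included, and the job is handed in when it is done.

```bash
mkdir -p pics; python3 - <<'E'
from rig import robot,cams
import cv2
for n in ["scene","side"]:
    i=cams.camera_info(n);print(n,i["intrinsics"],i["pose"].round(4) if hasattr(i["pose"],"round") else i["pose"])
    cv2.imwrite(f"pics/{n}0.png",cv2.resize(cams.camera(n)[:,:,::-1],(800,600),interpolation=cv2.INTER_CUBIC))
o=robot.get_obs();print(o)
E
```

```text
scene [[347.89461616   0.         257.04851917]
 [  0.         347.89461616 188.84927203]
 [  0.           0.           1.        ]] [[-0.4416  0.6387 -0.63    1.1829]
 [ 0.8972  0.3168 -0.3077  0.4297]
 [ 0.003  -0.7012 -0.713   0.7664]
 [ 0.      0.      0.      1.    ]]
side [[418.10806495   0.         260.97406166]
 [  0.         418.10806495 189.20696171]
 [  0.           0.           1.        ]] [[ 0.8561 -0.3841  0.3459  0.1179]
 [-0.5167 -0.619   0.5915 -0.6235]
 [-0.013  -0.685  -0.7284  1.0568]
 [ 0.      0.      0.      1.    ]]
{'time': 0.1, 'q': array([-1.78462977e-01,  5.28370184e-01,  1.43378427e+00, -7.62562301e-06,
        1.18138756e+00, -1.78490951e-01]), 'joint_velocities': array([-0.00091361, -0.00196561, -0.00210725, -0.00060082,  0.0009436 ,
       -0.0006625 ]), 'joint_torque': array([-3.02360622e-04, -4.40987206e+01, -1.77151054e+01,  6.34850166e-02,
        5.34114777e-02, -3.85449334e-05]), 'position': array([6.24472267e-01, 1.46106294e-04, 2.91367992e-01]), 'tool_rot': array([ 7.07095529e-01,  7.07117362e-01, -5.58797973e-04, -7.98601074e-04]), 'ft_force': array([-0.30512859, -1.02133475,  0.41142857]), 'moment': array([-0.01752265,  0.10426149, -0.02504356]), 'grip_force': 0.0, 'grip_width': 0.08710967258667011}
```

View pics/scene0.png

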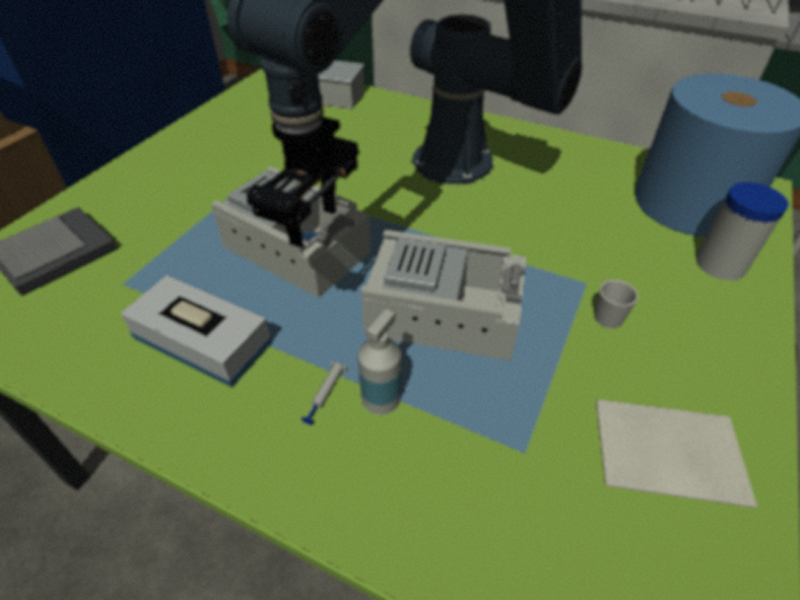

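View pics/side0.png

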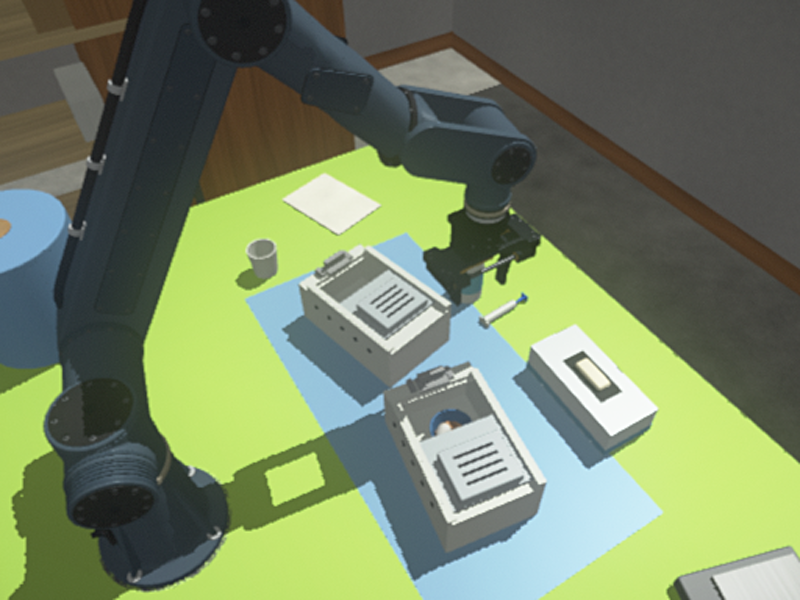

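The eggs (blue bowl) are in the nearer box of the side view (about 465,450). Its bolt lies at the far end (435,378) and its cover block is at (480,465). I'll enlarge this box.

```bash
python3 - <<'E'
from rig import cams
import cv2
im=cams.camera("side")[:,:,::-1]
cv2.imwrite("pics/c1.png",cv2.resize(im[225:357,236:362],None,fx=4.5,fy=4.5,interpolation=cv2.INTER_CUBIC))
E
```

```text
(no output)
```

View pics/c1.png

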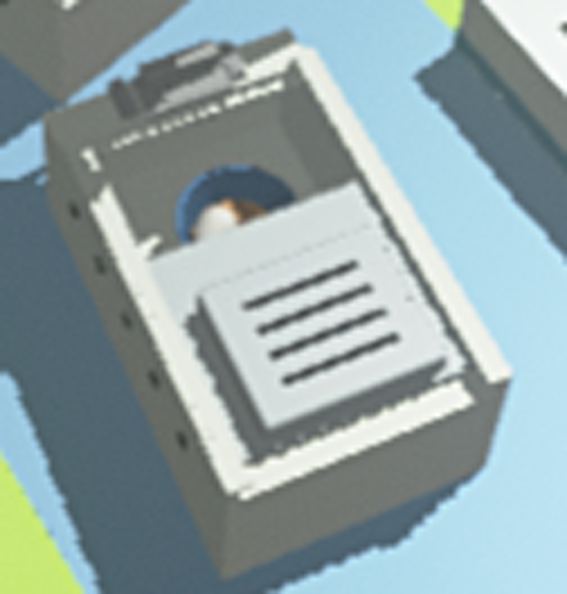

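In the crop (4.5x, offset 236,225): block top corners are (268,428), (447,360), (203,295), (372,225). Plate front edge runs (152,258)–(357,182). Bottom corners are (222,578) and (485,468), and the rail end is (511,378). The bolt is at about (180,75). I'll fit the pose.

```bash
python3 - <<'E'
from rig import cams
import numpy as np
from scipy.optimize import least_squares
i=cams.camera_info("side");K=np.array(i["intrinsics"]);T=np.linalg.inv(np.array(i["pose"]))
# (u,v, bx, by, z, moves with cover?)
P=np.array([(268,428,-55,0,128,1),(447,360,55,0,128,1),(203,295,-55,90,128,1),(372,225,55,90,128,1),
(152,258,-72,128,108,1),(222,578,-85,-135,0,0),(485,468,85,-135,0,0),(511,378,85,-135,116,0),(240,498,-85,-135,108,0)],float)
uv=P[:,:2]/4.5+[236,225]-0.5
def W(p,b,z):
    c,s=np.cos(p[2]),np.sin(p[2]);return np.c_[p[0]+c*b[:,0]-s*b[:,1],p[1]+s*b[:,0]+c*b[:,1],z]
def proj(X):
    h=(T[:3,:3]@X.T+T[:3,3:4]);h=K@h;return (h[:2]/h[2]).T
def f(p):
    b=P[:,2:4]/1e3; b=b+np.c_[0*P[:,5],P[:,5]*p[3]];return (proj(W(p,b,P[:,4]/1e3))-uv)
m=np.arange(9)!=8
r=least_squares(lambda p:f(p)[m].ravel(),[.5,-.1,0,-.1],loss='soft_l1')
p=r.x;print(p.round(4),np.degrees(p[2]));print((f(p)*4.5).round(1))
q=np.array([[0,p[3]],[0,p[3]+.1],[0,.115],[0,-.135],[0,.135]])
print(W(p,q,[.128,.128,.123,.1,.1]).round(4))
# stud top centre, predicted corners in crop pixels, for bolt centre y=b
for b in (.105,.11,.115,.12,.125):
    c=np.array([[-.025,b-.006],[.025,b-.006],[-.025,b+.006],[.025,b+.006]])
    print(b,((proj(W(p,c,[.132]*4))+.5-[236,225])*4.5).round().tolist())
E
```

```text
[ 0.4821 -0.1651 -0.1687 -0.1194] -9.663280934996626
[[ -1.3   2.9]
 [  6.4  -0.9]
 [ -4.2  -6.5]
 [  5.1  -0.9]
 [ -7.4   3.3]
 [ -2.7  -0.5]
 [  0.8   2.2]
 [  2.9  -2.6]
 [-15.   -3.3]]
[[ 0.462  -0.2829  0.128 ]
 [ 0.4788 -0.1843  0.128 ]
 [ 0.5014 -0.0517  0.123 ]
 [ 0.4594 -0.2982  0.1   ]
 [ 0.5047 -0.032   0.1   ]]
0.105 [[161.0, 91.0], [237.0, 66.0], [153.0, 76.0], [229.0, 51.0]]
0.11 [[157.0, 85.0], [233.0, 60.0], [150.0, 70.0], [226.0, 45.0]]
0.115 [[154.0, 79.0], [230.0, 54.0], [147.0, 64.0], [222.0, 39.0]]
0.12 [[151.0, 72.0], [227.0, 48.0], [144.0, 58.0], [219.0, 33.0]]
0.125 [[148.0, 66.0], [224.0, 41.0], [141.0, 51.0], [216.0, 27.0]]
```

```bash
python3 -m crank '[[0,0,0,0,0,0.1687,1],[-4.87,-1.61,0,0,0,0,1],[-4.87,-1.61,0,0,0,0,1],[-4.87,-1.61,0,0,0,0,1],[-4.87,-1.61,0,0,0,0,1]]' 10; python3 -m crank '[[-4.87,-1.61,0,0,0,0,1],[-4.87,-1.61,0,0,0,0,1],[-4.87,-1.61,0,0,0,0,1],[0,0,0,0,0,0,1],[0,0,0,0,0,0,1]]'
python3 - <<'E'
from rig import cams
import cv2
im=cams.camera("wrist")[:,:,::-1]
cv2.imwrite("pics/w1.png",im)
print(cams.camera_info("wrist"))
im=cams.camera("side")[:,:,::-1]
cv2.imwrite("pics/s1.png",cv2.resize(im[190:384,200:440],None,fx=3,fy=3,interpolation=cv2.INTER_CUBIC))
E
```

```text
time: 0.78
position: [0.5278, -0.1824, 0.2921]
tool_rot: [0.764, 0.645, -0.0, -0.0]
ft_force: [0.8, 0.2, -0.6]
grip_width: 0.0445
grip_force: 0.0
time: 1.4
position: [0.4564, -0.3168, 0.2919]
tool_rot: [0.764, 0.645, 0.0, -0.001]
ft_force: [0.1, -0.6, -0.4]
grip_width: 0.0021
grip_force: 0.0
{'intrinsics': array([[328.01805853,   0.        , 260.20035304],
       [  0.        , 328.01805853, 186.37907257],
       [  0.        ,   0.        ,   1.        ]]), 'pose': array([[ 9.85870381e-01, -1.61341271e-01, -4.50398193e-02,
         4.69026679e-01],
       [-1.67507860e-01, -9.50903351e-01, -2.60238223e-01,
        -2.44761628e-01],
       [-8.41349405e-04,  2.64105680e-01, -9.64493381e-01,
         3.84661762e-01],
       [ 0.00000000e+00,  0.00000000e+00,  0.00000000e+00,
         1.00000000e+00]])}
```

View pics/w1.png

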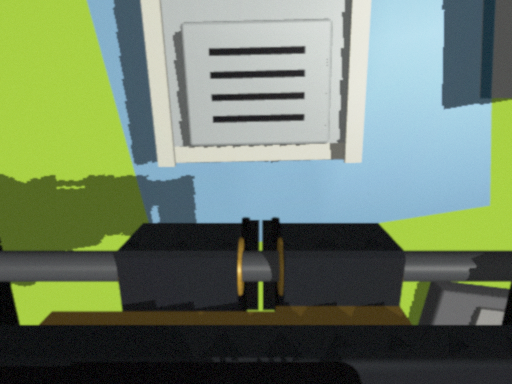

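View pics/s1.png

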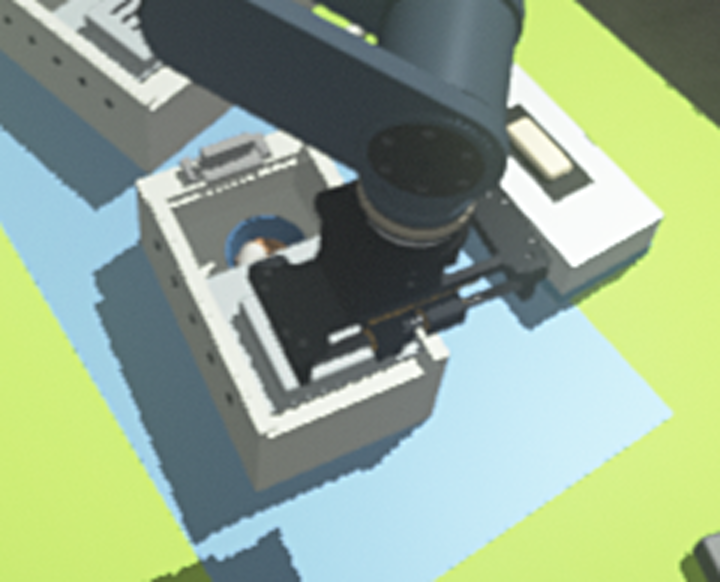

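Wrist view: the block's top corners are at (187,146), (331,143), (182,24) and (331,19). Rail ends are at (158,167) and (361,163), with the fingers behind them. I'll back-project these.

```bash
cat > bp.py <<'E'
import numpy as np
from rig import cams
def bp(cam,pts,z):
    i=cams.camera_info(cam);K=np.array(i["intrinsics"]);T=np.array(i["pose"])
    d=T[:3,:3]@np.linalg.inv(K)@np.c_[np.array(pts,float),np.ones(len(pts))].T
    return (T[:3,3:4]+d*(z-T[2,3])/d[2]).T
def box(X,p=(.4821,-.1651,-.1687)):
    c,s=np.cos(p[2]),np.sin(p[2]);X=X[:,:2]-p[:2];return np.c_[X@[c,s],X@[-s,c]]
E
python3 - <<'E'
from bp import *
print(box(bp("wrist",[(187,146),(331,143),(182,24),(331,19)],.128)).round(4))
print(box(bp("wrist",[(158,167),(361,163)],.116)).round(4))
from rig import robot
print(box(robot.get_obs()["position"][None]))
E
```

```text
[[-0.057  -0.1179]
 [ 0.0559 -0.1154]
 [-0.0555 -0.0305]
 [ 0.0507 -0.0271]]
[[-0.085  -0.1373]
 [ 0.0844 -0.1337]]
[[ 0.00054462 -0.15289134]]
```

```bash
python3 -m crank '[[0,0,3.6,0,0,-0.018,1],[0,0,3.6,0,0,0,1],[0,0,3.5,0,0,0,1],[0,0,0,0,0,0,1]]'; python3 -m crank '[[0.8,0,0,0,0,0,1],[0.8,0,0,0,0,0,1],[0.5,0,0,0,0,0,1],[0.3,0,0,0,0,0,1],[0.3,0,0,0,0,0,1]]'; python3 -m crank '[[0.3,0,0,0,0,0,1],[0.3,0,0,0,0,0,1],[0.3,0,0,0,0,0,1]]'; python3 -c "
from rig import robot;o=robot.get_obs();print(o['ft_force'])"
```

```text
time: 2.0
position: [0.456, -0.3146, 0.183]
tool_rot: [0.758, 0.653, -0.0, -0.003]
ft_force: [-0.8, 0.3, -0.1]
grip_width: 0.0005
grip_force: 0.0
time: 2.62
position: [0.4609, -0.291, 0.1858]
tool_rot: [0.758, 0.652, -0.0, 0.001]
ft_force: [-1.4, -2.1, 1.5]
grip_width: 0.0002
grip_force: 1.1
time: 3.0
position: [0.4623, -0.2818, 0.1854]
tool_rot: [0.758, 0.652, 0.0, 0.001]
ft_force: [0.1, -2.1, 1.3]
grip_width: 0.0004
grip_force: 1.1
[ 0.08149503 -2.06708538  1.3230423 ]
```

Contact is made and the cover is sliding at about 2 N. I'll keep pushing.

```bash
python3 -m crank '[[0.8,0,0,0,0,0,1],[0.8,0,0,0,0,0,1],[0.8,0,0,0,0,0,1],[0.8,0,0,0,0,0,1],[0.8,0,0,0,0,0,1]]'; python3 -m crank '[[0.6,0,0,0,0,0,1],[0.6,0,0,0,0,0,1],[0.5,0,0,0,0,0,1],[0.3,0,0,0,0,0,1],[0.3,0,0,0,0,0,1]]';python3 -m crank '[[0.2,0,0,0,0,0,1],[0.2,0,0,0,0,0,1],[0.2,0,0,0,0,0,1]]'
```

```text
time: 3.62
position: [0.4683, -0.2414, 0.1853]
tool_rot: [0.758, 0.652, 0.0, 0.0]
ft_force: [1.3, -3.3, 1.6]
grip_width: 0.0003
grip_force: 1.2
time: 4.25
position: [0.4714, -0.2191, 0.1852]
tool_rot: [0.758, 0.652, -0.0, -0.0]
ft_force: [0.8, -2.2, 1.8]
grip_width: 0.0006
grip_force: 1.1
time: 4.62
position: [0.4723, -0.2132, 0.1852]
tool_rot: [0.758, 0.652, -0.0, -0.0]
ft_force: [0.9, -2.6, 0.6]
grip_width: 0.0003
grip_force: 1.0
```

```bash
python3 -m crank '[[0.2,0,0,0,0,0,1],[0.2,0,0,0,0,0,1],[0.2,0,0,0,0,0,1]]';python3 -m crank '[[0.2,0,0,0,0,0,1],[0.2,0,0,0,0,0,1],[0,0,0,0,0,0,1]]'
```

```text
time: 5.0
position: [0.4732, -0.2072, 0.1852]
tool_rot: [0.758, 0.652, -0.0, -0.0]
ft_force: [0.7, -1.3, 0.3]
grip_width: 0.0006
grip_force: 1.0
time: 5.38
position: [0.4737, -0.2042, 0.1852]
tool_rot: [0.758, 0.652, -0.001, 0.001]
ft_force: [-0.8, -5.2, -0.4]
grip_width: 0.0003
grip_force: 2.8
```

```bash
python3 -m crank '[[0.15,0,0,0,0,0,1],[0.1,0,0,0,0,0,1],[0,0,0,0,0,0,1]]'
```

```text
time: 5.75
position: [0.4739, -0.2038, 0.1853]
tool_rot: [0.757, 0.653, -0.002, 0.002]
ft_force: [-4.0, -11.2, -1.4]
grip_width: 0.0002
grip_force: 6.2
```

The cover is at its stop (11 N, no further travel). I'll back off, lift, move over the bolt and look.

```bash
python3 -m crank '[[-0.8,0,0,0,0,0,1],[-1,0,0,0,0,0,1],[0,0,4,0,0,0,1],[0,0,-6,0,0,0,1],[0,0,0,0,0,0,1]]' --help 2>&1 | head -0; python3 -c "
from rig import robot;o=robot.get_obs();print(o['time'],o['position'])"
```

```text
5.75 [ 0.47387041 -0.20382153  0.18532262]
```

That call contained a wrong-sign row, but it was refused: the clock and the pose are unchanged. Here is the correct version.

```bash
python3 -m crank '[[-0.8,0,0,0,0,0,1],[-1,0,0,0,0,0,1],[0,0,-5.5,0,0,0,1],[0,0,-5.5,0,0,0,1],[0,0,0,0,0,0,1]]'; python3 -m crank '[[4,0,0,0,0,0,1],[4,0,0,0,0,0,1],[0,0,0,0,0,0,1],[0,0,0,0,0,0,1]]'
python3 - <<'E'
from rig import cams,robot
import cv2
o=robot.get_obs();print(o["position"],o["ft_force"])
cv2.imwrite("pics/w2.png",cv2.resize(cams.camera("wrist")[:,:,::-1],(800,600),interpolation=cv2.INTER_CUBIC))
E
```

```text
time: 6.38
position: [0.4734, -0.2199, 0.2993]
tool_rot: [0.758, 0.652, 0.001, 0.004]
ft_force: [0.3, -0.3, -0.1]
grip_width: 0.0003
grip_force: 0.0
time: 6.88
position: [0.4833, -0.1396, 0.2945]
tool_rot: [0.758, 0.652, -0.0, -0.001]
ft_force: [0.4, -0.2, 0.3]
grip_width: 0.0007
grip_force: 0.0
[ 0.48330946 -0.13964793  0.29446569] [ 0.38931029 -0.2211645   0.26303667]
```

View pics/w2.png

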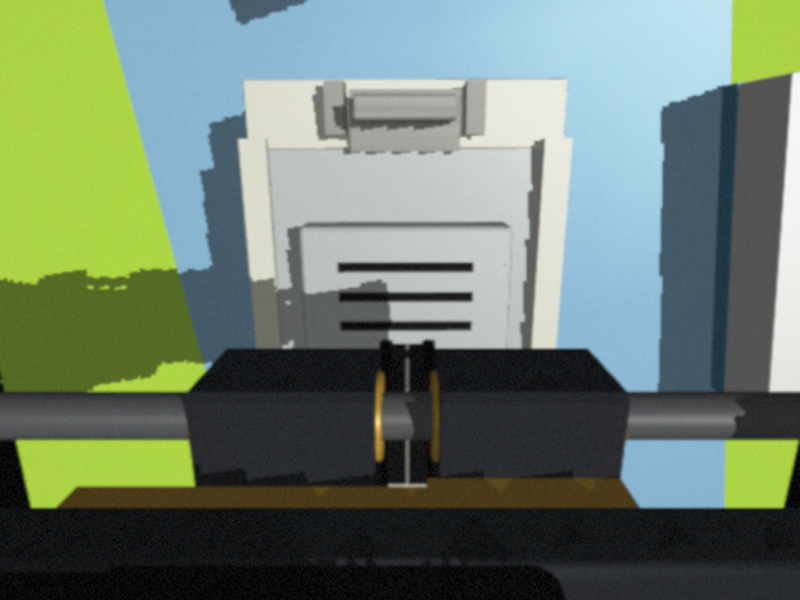

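The cover is shut against the ledge. The stud's far top edge runs (354,91)–(460,91) at z=0.132, with guides on both sides of it.

```bash
python3 - <<'E'
from bp import *
from rig import robot
from scipy.spatial.transform import Rotation as R
o=robot.get_obs();Rt=R.from_quat(o["tool_rot"])
for n,p,z in (("stud far",[(354,91),(460,91)],.132),("ledge end",[(245,80),(566,80)],.1),("plate front",[(347,150),(460,150)],.114)):
    X=bp("wrist",np.array(p)/1.5625,z);m=X.mean(0)
    print(n,X.round(4).tolist(),"tool cm from TCP",(Rt.inv().apply(X-o["position"])*100).round(2).tolist())
E
```

```text
stud far [[0.474, -0.0383, 0.132], [0.5229, -0.0457, 0.132]] tool cm from TCP [[9.93, -2.45, 16.27], [9.93, 2.49, 16.26]]
ledge end [[0.4161, -0.0206, 0.1], [0.5818, -0.0459, 0.1]] tool cm from TCP [[10.8, -8.44, 19.47], [10.8, 8.32, 19.46]]
plate front [[0.464, -0.0636, 0.114], [0.5214, -0.0723, 0.114]] tool cm from TCP [[7.28, -3.06, 18.07], [7.28, 2.74, 18.06]]
```

```bash
python3 -m crank '[[4.5,0,0,0,0,0,1],[4.5,0,0,0,0,0,1],[4.5,0,0,0,0,0,1],[0,0,0,0,0,0,1]]'; python3 -m crank '[[0,0,3.5,0,0,0,1],[0,0,3.5,0,0,0,1],[0,0,3,0,0,0,1],[0,0,0.35,0,0,0,1],[0,0,0,0,0,0,1]]'; python3 -m crank '[[-0.6,0,0,0,0,0,1],[-0.5,0,0,0,0,0,1],[-0.4,0,0,0,0,0,1],[-0.3,0,0,0,0,0,1],[-0.3,0,0,0,0,0,1]]'
```

```text
time: 7.42
position: [0.5039, -0.0047, 0.2949]
tool_rot: [0.757, 0.653, -0.0, -0.0]
ft_force: [0.1, -0.5, 0.1]
grip_width: 0.0007
grip_force: 0.0
time: 8.05
position: [0.5043, -0.0073, 0.192]
tool_rot: [0.759, 0.651, 0.0, 0.0]
ft_force: [0.6, -0.5, 0.7]
grip_width: 0.0003
grip_force: 0.0
time: 8.68
position: [0.5007, -0.0271, 0.1918]
tool_rot: [0.758, 0.652, 0.0, 0.0]
ft_force: [0.4, 0.1, 0.0]
grip_width: 0.0005
grip_force: 0.0
```

```bash
python3 -m crank '[[-0.3,0,0,0,0,0,1],[-0.3,0,0,0,0,0,1],[-0.3,0,0,0,0,0,1],[-0.3,0,0,0,0,0,1],[-0.3,0,0,0,0,0,1]]'; python3 -m crank '[[-0.3,0,0,0,0,0,1],[-0.3,0,0,0,0,0,1],[-0.2,0,0,0,0,0,1],[-0.2,0,0,0,0,0,1],[-0.2,0,0,0,0,0,1]]'
```

```text
time: 9.3
position: [0.4984, -0.0419, 0.1917]
tool_rot: [0.758, 0.652, 0.0, -0.0]
ft_force: [0.9, 1.4, -0.2]
grip_width: 0.0005
grip_force: 0.8
time: 9.93
position: [0.4967, -0.0533, 0.1917]
tool_rot: [0.759, 0.651, 0.001, -0.0]
ft_force: [2.5, 6.9, 1.2]
grip_width: 0.0002
grip_force: 3.7
```

```bash
python3 -m crank '[[-0.2,0,0,0,0,0,1],[-0.2,0,0,0,0,0,1],[0,0,0,0,0,0,1]]'
```

```text
time: 10.3
position: [0.4966, -0.054, 0.1918]
tool_rot: [0.76, 0.65, 0.003, -0.002]
ft_force: [4.7, 16.6, 1.3]
grip_width: 0.0004
grip_force: 8.5
```

The stop is reached at about 24 mm of travel, with 16 N. I'll retreat and look.

```bash
python3 -m crank '[[0.8,0,0,0,0,0,1],[1,0,0,0,0,0,1],[0.5,0,0,0,0,0,1],[0,0,-5.5,0,0,0,1],[0,0,-5.5,0,0,0,1]]'; python3 -m crank '[[-4,0,0,0,0,0,1],[-4,0,0,0,0,0,1],[-3,0,0,0,0,0,1],[0,0,0,0,0,0,1],[0,0,0,0,0,0,1]]'
python3 - <<'E'
from rig import cams
from bp import *
import cv2
cv2.imwrite("pics/w3.png",cv2.resize(cams.camera("wrist")[:,:,::-1],(800,600),interpolation=cv2.INTER_CUBIC))
# predicted pixels for fully-home stud far edge and ledge end
E
```

```text
time: 10.92
position: [0.4991, -0.0349, 0.3023]
tool_rot: [0.758, 0.652, -0.001, -0.001]
ft_force: [1.2, 0.7, -0.5]
grip_width: 0.0006
grip_force: 0.0
time: 11.55
position: [0.4827, -0.1431, 0.3016]
tool_rot: [0.758, 0.652, -0.0, -0.001]
ft_force: [-0.4, 1.2, 0.4]
grip_width: 0.0007
grip_force: 0.0
```

View pics/w3.png

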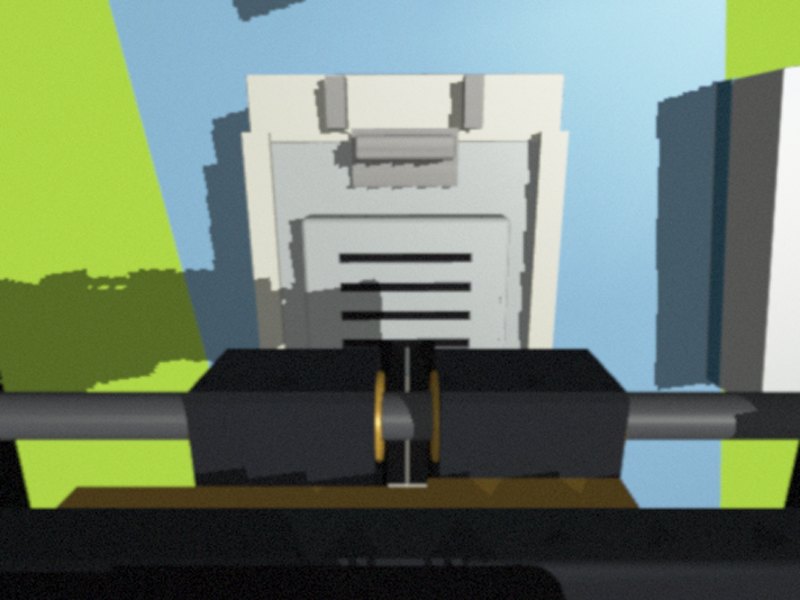

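The bolt plate now lies over the cover edge, with its front at row 187 and the stud's far edge at row about 135. I'll check the travel in numbers and hand in if it is good.

```bash
python3 - <<'E'
from bp import *
from rig import ticket
d=np.array([0.15,0.9887])
a=bp("wrist",np.array([[350,187],[458,187]])/1.5625,.114).mean(0)[:2]
b=bp("wrist",np.array([[354,136],[457,136]])/1.5625,.132).mean(0)[:2]
t1=(np.array([.4927,-.068])-a)@d; t2=(np.array([.49845,-.042])-b)@d
print(t1,t2)
if min(t1,t2)>.021: print(ticket.hand_in())
E
```

```text
0.02171912885221401 0.022540543680659216
the job is handed in; nothing more can be done
None
```

The box with the eggs is shut and bolted, and the job is handed in. I pushed the cover until it stopped (11 N) and then the bolt until it stopped (about 16 N). The last picture puts the bolt's travel at about 22 mm of its 25 mm and the push itself at about 24 mm. I took the firm stop as fully home. I did not touch the other box, and the hand finished raised and clear.

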